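Gauge a spare plate-rack peg

ROBOT

A 7-joint arm with a two-finger parallel gripper is mounted at the origin on a cart in front of the work surface, level with it; the furniture and walls round the work are solid. World frame = base frame: x ahead of the robot, y to its left, z up, the work surface at z = 0. Lengths are in m, angles in rad, forces in N, time in s.
With the tool pointing down it reaches from about 0.425 to 0.875 m from the base axis. Payload 9.9 kg.
Tool frame: the origin (TCP) lies midway between the tips of the shut fingers; the grasp point (between the pads) lies 19 mm behind it (ctrl.grasp_offset is the distance from the TCP to the grasp point, in m); z points along the fingers, y is the line along which they close (so a half turn about z gives the same grasp; the last joint's range is limited). The gripper opens to 85 mm and grips with 20 to 120 N. Pads are 22 mm wide; open, the fingers measure 114 mm over their backs; the gripper's body (76 mm by 85 mm) begins 54 mm behind the grasp point. The pads swing forward as they close: fully open they stand 13 mm farther back than shut.
Start: joints at [-1.252, 0.576, 0.025, 1.437, -0.015, 1.129, -0.057], TCP at [0.265, 0.621, 0.231] pointing down, gripper open.
Joint ranges: [-2.76, 2.76], [-0.34, 2.15], [-1.52, 1.57], [0.19, 2.46], [-1.09, 4.23], [0.17, 1.99], [-2.82, 2.82]. Speed limits (rad/s): [2.22, 2.22, 3.01, 3.01, 3.14, 3.14, 3.14].

INTERFACE

Orientations are given as a unit quaternion [x, y, z, w].
In Python, from station import ctrl gives the robot as it stands.
- The arm moves only by the shell command python3 -m inch 'ROWS'. ROWS is JSON, one flat list of numbers, 5 for each row, row after row: the shift along the tool's x, y, z in mm, then the turn about the tool's z in rad, then the closure in counts, from 0 (fully open) to 255 (shut). A call has 1 to 12 rows; each row shifts and turns the commanded pose from where the row before left it, along the tool's axes as they then stand; what a row does not reach is not made up. A row lasts 1/10 s, in which the tool goes at most 50 mm and 8.59 degrees, less where a joint would pass 70% of its speed; a pose out of reach is approached as far as the arm can. A call with a gripper value outside its range is refused whole. The fingers move at their own pace and stop on an object; the grip force is fixed at half the most. Time passes only in rows, so rows that do not move let the fingers close. It gives the time, the measured TCP pose, the force, the opening and the grip force at its end, in the units of the state.
- ctrl.observe(): the state, without advancing time (a new reading comes with each control period).
- ctrl.snapshot(name): name is "side" or "top"; returns a dict with "color" (420x560x3 uint8, red, green, blue), "camera_matrix" (3x3 intrinsics, pixels), "R" (3x3) and "t" (3): a world point X has camera coordinates R X + t. Camera axes: x right, y down, z forward; pixel columns grow to the right and rows downward; lengths in m; the calibration is good to about 2 mm. A picture is of the moment at which its call begins. There is no depth.
- ctrl.finish_job(): hands the job in; it is judged then, once.
The state is a dict: "clock": time; "joints": joint angles; "qd": joint speeds; "joint_torque": joint torques, N m; "eef_pos": TCP position; "tcp_rot": TCP orientation; "contact_force": force on the tool from outside, world axes, zero at the start; "wrist_torque": the same for the moment, N m; "grip_width": opening from 0.0 (shut) to 1.0 (fully open); "grasp_force": force on a finger pad.
Only numpy, scipy, OpenCV 4.12 (cv2) and the standard library are available. Lean on these libraries where they do the work, as an engineer would, in place of code of your own. Each camera call takes 0.05 s, during which the arm holds its last target. There are 200 camera calls.

TASK

Find the size of the spare wooden peg that stands at the front of the counter: starting at the gauge's largest hole and stepping down one hole at a time, push it gently all the way down to its collar, draw it out and try the next, until a hole refuses it (feel this at the hole's mouth with light pressure, never force it) or it has passed the smallest. Leave it standing released, fully home, in the smallest hole that it passes. Leave the two pegs at the back and the things around alone.

Things in the scene. Friction and masses are not known exactly. Their poses are not given: they have to be found in the camera images.
- gauge: Hole gauge, fixed: aluminium plate 76 x 190 x 14 mm, top 80 mm above the counter, on two end legs with rubber mounts (gives 1 mm per 5 N pressed down), open beneath. Origin: centre of its underside; y along the holes towards the largest, z up. Through holes 28 mm (y +58 mm), 24 (middle), 20 (y -58), edges bevelled 1.5 mm; each passes a shank 1.6 mm thinner, refuses a thicker.
- hole1 (a point): Centre of the mouth of the largest hole (28 mm), level with the plate's top; axes as the gauge's.
- hole2 (a point): Centre of the mouth of the middle hole (24 mm), level with the plate's top; axes as the gauge's.
- hole3 (a point): Centre of the mouth of the smallest hole (20 mm), level with the plate's top; axes as the gauge's.
- peg_a: One of three like beech pegs, 112 mm tall, upright. Origin: centre of the foot, z up. Shank 60 mm long, foot bevelled 1.5 mm, 18.4, 22.4 or 26.4 mm thick (which peg has which is not known). Head the same on all: collar 35 mm wide at 60-66 mm height, round grip 31 mm wide at 69-108 mm. 50-100 g. One stands at the front (start x < 0.6): gauge that one; two stand at the back (x > 0.68): leave them.
- peg_a_collar (a point): On the axis of peg_a, at the underside of its collar, 60 mm above the foot. It meets a hole's mouth when the peg is fully home.
- peg_b: One of three like beech pegs, 112 mm tall, upright. Origin: centre of the foot, z up. Shank 60 mm long, foot bevelled 1.5 mm, 18.4, 22.4 or 26.4 mm thick (which peg has which is not known). Head the same on all: collar 35 mm wide at 60-66 mm height, round grip 31 mm wide at 69-108 mm. 50-100 g. One stands at the front (start x < 0.6): gauge that one; two stand at the back (x > 0.68): leave them.
- peg_b_collar (a point): On the axis of peg_b, at the underside of its collar, 60 mm above the foot. It meets a hole's mouth when the peg is fully home.
- peg_c: One of three like beech pegs, 112 mm tall, upright. Origin: centre of the foot, z up. Shank 60 mm long, foot bevelled 1.5 mm, 18.4, 22.4 or 26.4 mm thick (which peg has which is not known). Head the same on all: collar 35 mm wide at 60-66 mm height, round grip 31 mm wide at 69-108 mm. 50-100 g. One stands at the front (start x < 0.6): gauge that one; two stand at the back (x > 0.68): leave them.
- peg_c_collar (a point): On the axis of peg_c, at the underside of its collar, 60 mm above the foot. It meets a hole's mouth when the peg is fully home.
- salt_shaker: Bystander: glass salt shaker with grey top, 44 mm wide, 90 mm tall, loose. Origin: centre of its underside.
- garlic: Bystander: garlic bulb, 56 mm, loose. Origin: centre of its underside.
- spice_jar: Bystander: spice jar, 47 mm wide, 98 mm tall, loose. Origin: centre of its underside.
There are look-alikes about, which are no part of the job. What is shaped like the peg_c but pink, purple or yellow is not meant.

How it is judged:
By the outcome, as a careful person would: the job done as asked, in the order asked, and still so for the second after the job is handed in, with the robot touching nothing.
It also fails if it takes over 58 s, if anything falls off the work surface, if the arm or the gripper's body presses on something with over 40 N, if the wrist force passes 120 N, or if a joint passes its speed limit or range.

## Working session

There is one attempt and no reset: what is moved stays moved. The work goes in short steps, Python scripts to look and compute and a shell command to move; the robot and the scene stay as the last step left them, time stands still between calls to the robot, and variables do not carry over. Pictures are saved under pics/ and viewed, at most 10 in all, crops included, and the job is handed in when it is done.

```bash
ls; mkdir -p pics
python3 - <<'E'
from station import ctrl
import cv2,pickle
s=ctrl.observe();print(s['clock'],s['eef_pos'],s['tcp_rot'],s['contact_force'],s['grip_width'],ctrl.grasp_offset)
for n in("top","side"):
    d=ctrl.snapshot(n);pickle.dump(d,open(f'{n}0.pkl','wb'));cv2.imwrite(f'pics/{n}0.png',d['color'][:,:,::-1]);print(n,d['camera_matrix'].tolist(),d['R'].tolist(),d['t'].tolist())
E
```

```text
pics
0.0 [0.26442465 0.62056662 0.23045047] [ 2.00019079e-01  9.79791660e-01 -8.10972458e-04 -1.16526427e-04] [ 0.6485212  -0.61166258 -0.58858145] 0.9998164919821955 0.0187
top [[541.9014646969107, 0.0, 280.7937991767636], [0.0, 541.9014646969107, 218.31864999614692], [0.0, 0.0, 1.0]] [[0.005994562529733968, -0.9999396961906633, -0.009201586939274874], [-0.9943666453166696, -0.004986850086969221, -0.10587778807607602], [0.10582551630750253, 0.009784442157528397, -0.9943365752047526]] [-0.09283063090065623, 0.56297259835087, 1.3832814658945234]
side [[414.76328080819655, 0.0, 281.7385424198224], [0.0, 414.76328080819655, 207.03189626273374], [0.0, 0.0, 1.0]] [[-0.8020360245532833, -0.5972278300707883, 0.007558723946721589], [-0.5092207762693428, 0.677125269532875, -0.5312208301409874], [0.31214166068375615, -0.4299073020419277, -0.8471996785390195]] [0.39728468243222986, 0.3764298670324617, 0.6880062329445321]
```

View pics/top0.png

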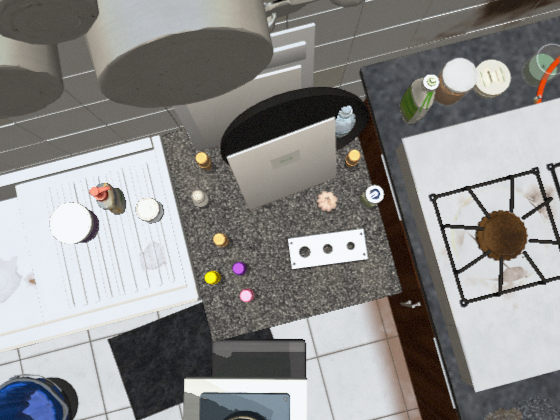

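View pics/side0.png

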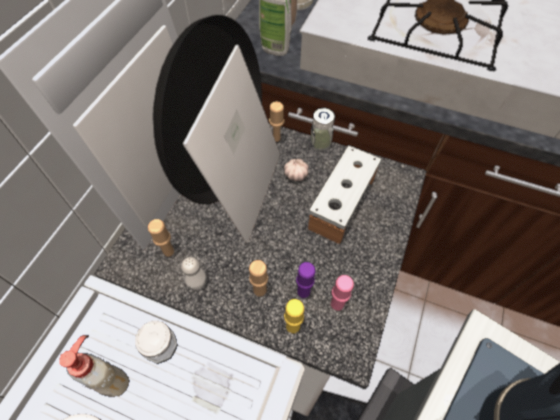

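The top view shows the front peg's head at about (220,240), with the yellow, purple and pink look-alikes nearby. The gauge holes are at (305,252), (327,249) and (350,247), largest on the left. The side view has the peg at (259,268) and the holes at (335,204), (347,184) and (358,164).

```bash
cat > h.py <<'E'
import numpy as np,cv2,pickle
def ray(d,p,z):
    K,R,t=[np.array(d[k]) for k in("camera_matrix","R","t")]
    c=-R.T@t;v=R.T@np.linalg.solve(K,[p[0],p[1],1]);return c+v*(z-c[2])/v[2]
def proj(d,X):
    K,R,t=[np.array(d[k]) for k in("camera_matrix","R","t")]
    u=K@(R@np.array(X)+t);return u[:2]/u[2]
def blobs(mask,box,amin,amax):
    x0,y0,x1,y1=box;n,l,s,c=cv2.connectedComponentsWithStats(mask[y0:y1,x0:x1].astype(np.uint8))
    return [(c[i]+[x0,y0],s[i]) for i in range(1,n) if amin<=s[i,4]<=amax]
E
python3 - <<'E'
from h import *
T=pickle.load(open('top0.pkl','rb'));S=pickle.load(open('side0.pkl','rb'))
for n,d,hb,pb in(("top",T,(292,236,364,264),(205,225,235,260)),("side",S,(318,155,372,215),(240,255,280,305))):
    g=cv2.cvtColor(d['color'],cv2.COLOR_RGB2GRAY);hsv=cv2.cvtColor(d['color'],cv2.COLOR_RGB2HSV)
    for c,s in blobs(g<120,hb,20,250): print(n,'hole',c.round(1),s,ray(d,c,.08).round(4),ray(d,c,.078).round(4))
    m=(hsv[...,0]>6)&(hsv[...,0]<22)&(hsv[...,1]>110)&(hsv[...,2]>90)
    for c,s in blobs(m,pb,20,2000): print(n,'peg',c.round(1),s,ray(d,c,.112).round(4),ray(d,c,.09).round(4))
    x0,y0,x1,y1=pb
crops=[cv2.resize(d['color'][y0:y1,x0:x1],(390,390*(y1-y0)//(x1-x0)) ,interpolation=cv2.INTER_NEAREST)[:560] for d,(x0,y0,x1,y1) in((T,(200,225,270,310)),(S,(235,250,300,340)))]
h=min(c.shape[0] for c in crops);cv2.imwrite('pics/c1.png',np.hstack([c[:h] for c in crops])[:,:,::-1])
E
```

```text
top hole [350.3 245.2] [55  6  7  7 37] [ 0.4916 -0.2641  0.08  ] [ 0.4917 -0.2644  0.078 ]
top hole [327.3 248.2] [31  8  9  9 55] [ 0.4837 -0.2068  0.08  ] [ 0.4838 -0.207   0.078 ]
top hole [304.3 251.2] [ 8 11 10 10 79] [ 0.4758 -0.1494  0.08  ] [ 0.4759 -0.1495  0.078 ]
top hole [353.2 262.1] [45 24 27  4 63] [ 0.4495 -0.2711  0.08  ] [ 0.4496 -0.2714  0.078 ]
top peg [221.8 240.9] [ 8  8 16 14 81] [0.4985 0.0533 0.112 ] [0.4999 0.0559 0.09  ]
side hole [357.5 164.4] [36  7  8  5 27] [ 0.4884 -0.2601  0.08  ] [ 0.4889 -0.2617  0.078 ]
side hole [346.2 183.8] [24 26 10  7 54] [ 0.4808 -0.2025  0.08  ] [ 0.4814 -0.2039  0.078 ]
side hole [334.4 204.3] [11 45 12 10 93] [ 0.473  -0.1455  0.08  ] [ 0.4735 -0.1468  0.078 ]
side peg [257.1 281.7] [11 17 15 20 91] [0.4854 0.0852 0.112 ] [0.4917 0.0788 0.09  ]
```

View pics/c1.png

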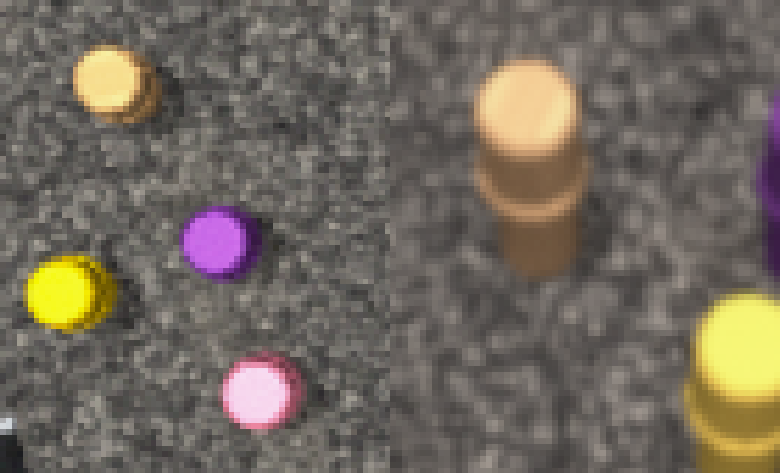

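The enlarged crop puts the centre of the peg's top at about (219.7,239.4) in the top view and (257.8,268) in the side view.

```bash
cat >> h.py <<'E'
from scipy.spatial.transform import Rotation as Ro
G=np.array([(-.137),.99,0]);G/=np.linalg.norm(G)   # gauge y, world
def go(target):
    from station import ctrl
    s=ctrl.observe();R=Ro.from_quat(s['tcp_rot']).as_matrix();y=R[:,1]
    turn=-(np.arctan2(G[1],G[0])-np.arctan2(y[1],y[0]))
    d=np.array(target)-s['eef_pos'];Rt=np.stack([np.cross(G,[0,0,-1]),G,[0,0,-1]],1)
    print('t',round(s['clock'],2),'tcp',np.round(s['eef_pos'],4),'tilt',R[:,2].round(3),'turn',round(turn,3),'shift mm now-frame',(R.T@d*1000).round(1),'gauge-frame',(Rt.T@d*1000).round(1),'F',np.round(s['contact_force'],1),'w',round(s['grip_width'],3),'gf',round(s['grasp_force'],1))
E
python3 - <<'E'
from h import *
T=pickle.load(open('top0.pkl','rb'));S=pickle.load(open('side0.pkl','rb'))
print(ray(T,(219.7,239.4),.112),ray(S,(257.8,268),.112))
p=(ray(T,(219.7,239.4),.112)+ray(S,(257.8,268),.112))/2
go([p[0],p[1],.20])
E
python3 -m inch '[0,0,0,-0.135,0, 0,0,0,-0.135,0, 0,0,0,-0.135,0, 0,0,0,-0.135,0]'
python3 -c "
from h import *
go([.497,.057,.2])"
```

```text
[0.50208036 0.05860229 0.112     ] [0.50014936 0.06468479 0.112     ]
t 0.1 tcp [0.2644 0.6206 0.2306] tilt [-0.001 -0.001 -1.   ] turn -0.54 shift mm now-frame [-436.8 -421.5   31.2] gauge-frame [-157.8 -586.1   30.6] F [0.1 0.7 0.1] w 1.002 gf 0.0
clock: 0.5
eef_pos: [0.2645, 0.6207, 0.2308]
tcp_rot: [-0.071, 0.997, -0.0, -0.0]
contact_force: [0.3, -0.2, -0.1]
grip_width: 0.999
grasp_force: 0.0
t 0.5 tcp [0.2645 0.6207 0.2308] tilt [-0.    -0.001 -1.   ] turn 0.005 shift mm now-frame [-149.9 -591.1   31.3] gauge-frame [-153.1 -590.3   30.8] F [ 0.3 -0.2 -0.1] w 0.999 gf 0.0
```

```bash
python3 -m inch '[-13,-48,0,0,0, -13,-48,0,0,0, -13,-48,0,0,0, -13,-48,0,0,0, -13,-48,0,0,0, -13,-48,0,0,0, -13,-48,0,0,0, -13,-48,0,0,0, -13,-48,0,0,0, -13,-48,0,0,0, -13,-48,0,0,0, -13,-48,0,0,0]'
python3 - <<'E'
from h import *
go([.501,.0616,.17])
E
```

```text
clock: 1.7
eef_pos: [0.4982, 0.0698, 0.2313]
tcp_rot: [-0.069, 0.998, 0.0, -0.0]
contact_force: [0.7, 0.5, -0.4]
grip_width: 0.999
grasp_force: 0.0
t 1.7 tcp [0.4982 0.0698 0.2313] tilt [-0.  0. -1.] turn -0.0 shift mm now-frame [-1.7 -8.5 61.3] gauge-frame [-1.7 -8.5 61.3] F [ 0.7  0.5 -0.4] w 0.999 gf 0.0
```

```bash
python3 -m inch '[-1,-4,20,0,0, -1,-4,35,0,0, 0,0,40,0,0, 0,0,40,0,0, 0,0,20,0,0, 0,0,5,0,0, 0,0,0,0,0]'
python3 - <<'E'
from h import *
from station import ctrl
go([.501,.0616,.071])
for n in("top","side"):
    d=ctrl.snapshot(n);pickle.dump(d,open(f'{n}1.pkl','wb'))
    x0,y0,x1,y1=(190,205,260,275) if n=="top" else (220,220,290,290)
    c=cv2.resize(d['color'][y0:y1,x0:x1],(390,390),interpolation=cv2.INTER_NEAREST)
    o=c if n=="top" else np.hstack([o,c])
cv2.imwrite('pics/c2.png',o[:,:,::-1])
E
```

```text
clock: 2.4
eef_pos: [0.5007, 0.064, 0.0709]
tcp_rot: [-0.069, 0.998, -0.0, -0.001]
contact_force: [0.1, 0.7, -0.2]
grip_width: 1.005
grasp_force: 0.0
t 2.4 tcp [0.5007 0.064  0.0709] tilt [-0.001 -0.    -1.   ] turn -0.0 shift mm now-frame [ 0.  -2.4 -0.1] gauge-frame [ 0.  -2.4 -0.1] F [ 0.1  0.7 -0.2] w 1.005 gf 0.0
```

View pics/c2.png

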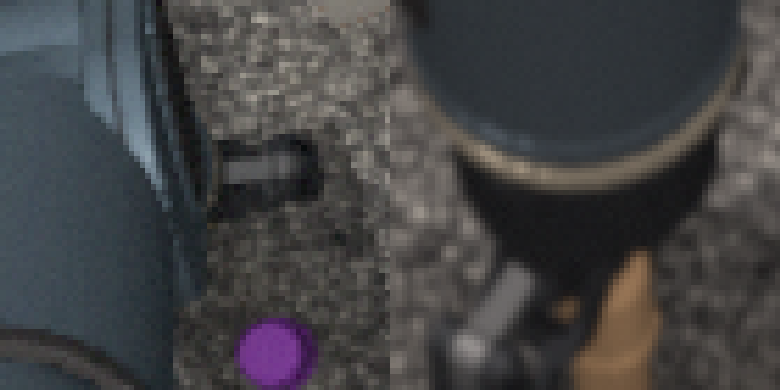

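The crop shows the peg's shank standing between the open fingers, clear of both. I'll close.

```bash
python3 -m inch '[0,-2,0,0,0, 0,0,0,0,120, 0,0,0,0,160, 0,0,0,0,200, 0,0,0,0,255, 0,0,0,0,255, 0,0,0,0,255, 0,0,0,0,255]'; python3 -m inch '[0,0,0,0,255, 0,0,0,0,255, 0,0,-3,0,255, 0,0,-10,0,255,0,0,-25,0,255, 0,0,-30,0,255,0,0,-30,0,255,0,0,-20,0,255,0,0,0,0,255]'
python3 - <<'E'
from h import *
go([.4745,-.1477,.19])
E
```

```text
clock: 3.3
eef_pos: [0.5015, 0.062, 0.0717]
tcp_rot: [-0.068, 0.998, -0.0, 0.0]
contact_force: [-1.3, 0.1, 5.1]
grip_width: 0.345
grasp_force: 58.8
clock: 4.2
eef_pos: [0.5027, 0.0623, 0.1925]
tcp_rot: [-0.068, 0.998, 0.0, 0.003]
contact_force: [-0.1, 0.9, -1.5]
grip_width: 0.343
grasp_force: 59.2
t 4.2 tcp [0.5027 0.0623 0.1925] tilt [ 0.005  0.001 -1.   ] turn -0.0 shift mm now-frame [  56.6 -204.2    2.1] gauge-frame [  56.7 -204.2    2.5] F [-0.1  0.9 -1.5] w 0.343 gf 59.2
```

```bash
python3 -m inch '[5,-20,0,0,255, 10,-36,0,0,255, 11,-40,0,0,255, 11,-40,0,0,255, 10,-36,0,0,255, 6,-20,0,0,255, 3,-10,5,0,255, 0,0,10,0,255, 0,0,2,0,255, 0,0,0,0,255, 0,0,0,0,255]'
python3 - <<'E'
from h import *
from station import ctrl
go([.4744,-.1475,.172])
d=ctrl.snapshot("side");pickle.dump(d,open('side2.pkl','wb'))
e=ctrl.snapshot("top");pickle.dump(e,open('top2.pkl','wb'))
p=ctrl.observe()['eef_pos']
print('foot pred',proj(d,[p[0],p[1],p[2]-.0715]),'collar',proj(d,[p[0],p[1],p[2]-.0115]))
a=cv2.resize(d['color'][110:240,290:390],(400,520),interpolation=cv2.INTER_CUBIC);b=cv2.resize(e['color'][180:310,270:370],(400,520),interpolation=cv2.INTER_CUBIC)
cv2.imwrite('pics/c3.png',np.hstack([a,b])[:,:,::-1])
E
```

```text
clock: 5.3
eef_pos: [0.4737, -0.1443, 0.1721]
tcp_rot: [-0.07, 0.998, 0.0, -0.0]
contact_force: [-0.5, -0.8, -0.8]
grip_width: 0.345
grasp_force: 59.3
t 5.3 tcp [ 0.4737 -0.1443  0.1721] tilt [-0.  0. -1.] turn 0.002 shift mm now-frame [-0.2 -3.2  0.1] gauge-frame [-0.3 -3.2  0.1] F [-0.5 -0.8 -0.8] w 0.345 gf 59.3
foot pred [335.11921741 198.60017326] collar [338.92794316 180.68450205]
```

View pics/c3.png

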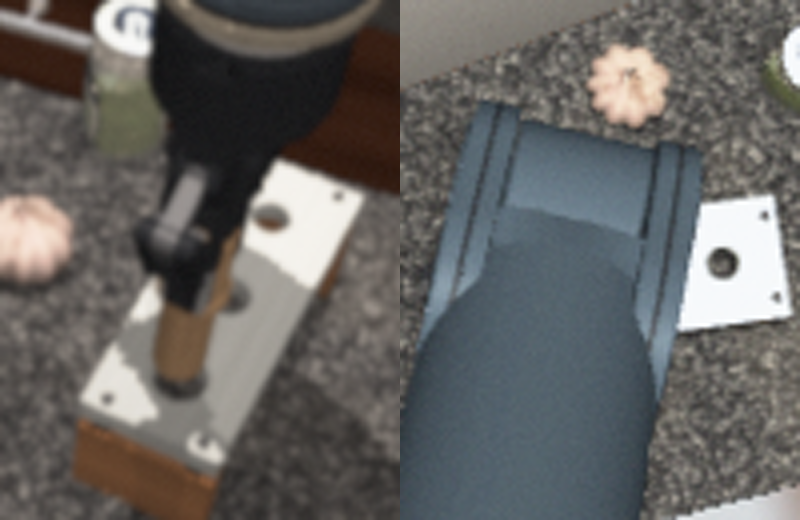

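The side view has the shank right over hole 1: foot at about (335,198) and hole at (334.4,204.3), which agrees with the prediction from the TCP. I'll lower it gently.

```bash
python3 -m inch '[0,-2,5,0,255, 0,0,8,0,255, 0,0,5,0,255, 0,0,1,0,255, 0,0,1,0,255, 0,0,1,0,255, 0,0,1,0,255, 0,0,0,0,255]'
```

```text
clock: 6.2
eef_pos: [0.4738, -0.1477, 0.1504]
tcp_rot: [-0.068, 0.998, -0.0, 0.0]
contact_force: [0.2, 0.1, 0.6]
grip_width: 0.346
grasp_force: 59.4
```

```bash
python3 -m inch '[0,0,1,0,255, 0,0,1,0,255, 0,0,1,0,255, 0,0,0,0,255]';python3 -c "
from h import *
go([.4738,-.1462,.0917])"
```

```text
clock: 6.6
eef_pos: [0.4734, -0.1481, 0.1471]
tcp_rot: [-0.068, 0.998, -0.0, -0.0]
contact_force: [-0.3, -2.4, -0.2]
grip_width: 0.347
grasp_force: 59.5
t 6.6 tcp [ 0.4734 -0.1481  0.1471] tilt [-0. -0. -1.] turn -0.001 shift mm now-frame [-0.7  1.8 55.4] gauge-frame [-0.7  1.8 55.4] F [-0.3 -2.4 -0.2] w 0.347 gf 59.5
```

```bash
python3 -m inch '[0,0,1,0,255, 0,0,1,0,255, 0,0,1,0,255, 0,0,0,0,255]'; python3 -m inch '[0,0,2,0,255, 0,0,2,0,255, 0,0,2,0,255, 0,0,0,0,255]'
```

```text
clock: 7.0
eef_pos: [0.4735, -0.148, 0.1442]
tcp_rot: [-0.068, 0.998, -0.0, -0.0]
contact_force: [-1.5, -4.0, 0.9]
grip_width: 0.34
grasp_force: 59.8
clock: 7.4
eef_pos: [0.4735, -0.148, 0.138]
tcp_rot: [-0.068, 0.998, -0.0, -0.0]
contact_force: [-2.1, -6.0, 1.5]
grip_width: 0.345
grasp_force: 60.0
```

```bash
python3 -m inch '[0.4,-1,0,0,255, 0,0,2,0,255, 0,0,2,0,255, 0,0,0,0,255]'; python3 -m inch '[0,0,2,0,255, 0,0,2,0,255, 0,0,2,0,255, 0,0,0,0,255]'
```

```text
clock: 7.8
eef_pos: [0.4734, -0.1484, 0.1339]
tcp_rot: [-0.069, 0.998, 0.0, -0.0]
contact_force: [-0.3, -1.4, 0.1]
grip_width: 0.348
grasp_force: 59.6
clock: 8.2
eef_pos: [0.4734, -0.1485, 0.128]
tcp_rot: [-0.069, 0.998, 0.0, -0.0]
contact_force: [-0.8, -1.2, -0.7]
grip_width: 0.346
grasp_force: 59.5
```

```bash
python3 -m inch '[0,-0.3,4,0,255, 0,0,4,0,255, 0,0,4,0,255, 0,0,4,0,255, 0,0,0,0,255]'; python3 -m inch '[0,0,4,0,255, 0,0,4,0,255, 0,0,4,0,255, 0,0,3,0,255, 0,0,0,0,255]'
```

```text
clock: 8.7
eef_pos: [0.4732, -0.1488, 0.1117]
tcp_rot: [-0.069, 0.998, 0.0, -0.0]
contact_force: [-0.5, -0.6, -0.9]
grip_width: 0.351
grasp_force: 59.4
clock: 9.2
eef_pos: [0.4734, -0.1489, 0.0969]
tcp_rot: [-0.069, 0.998, 0.0, -0.0]
contact_force: [-0.1, -0.2, -1.1]
grip_width: 0.344
grasp_force: 59.4
```

```bash
python3 -m inch '[0,0,2,0,255, 0,0,1.5,0,255, 0,0,1,0,255, 0,0,0,0,255]'; python3 -m inch '[0,0,0.7,0,255, 0,0,0.5,0,255, 0,0,0,0,255]'
```

```text
clock: 9.6
eef_pos: [0.4735, -0.1489, 0.0927]
tcp_rot: [-0.069, 0.998, 0.0, 0.0]
contact_force: [-1.4, 0.1, -0.6]
grip_width: 0.347
grasp_force: 59.4
clock: 9.9
eef_pos: [0.4735, -0.149, 0.0916]
tcp_rot: [-0.069, 0.998, -0.0, 0.0]
contact_force: [-1.1, 0.2, 1.0]
grip_width: 0.345
grasp_force: 59.4
```

```bash
python3 -m inch '[0,0,0.5,0,255, 0,0,0.5,0,255, 0,0,0,0,255, 0,0,0,0,255]'
```

```text
clock: 10.3
eef_pos: [0.4735, -0.149, 0.0908]
tcp_rot: [-0.069, 0.998, -0.0, 0.0]
contact_force: [-1.8, 0.6, 4.3]
grip_width: 0.343
grasp_force: 59.9
```

The collar is home in hole 1, pressing with about 5 N. Drawing it out and moving to hole 2.

```bash
python3 -m inch '[0.2,0,-3,0,255, 0,0,-8,0,255, 0,0,-10,0,255, 0,0,-12,0,255, 0,0,-12,0,255, 0,0,-12,0,255, 0,0,-10,0,255,0,0,-5,0,255,0,0,0,0,255]'; python3 -m inch '[0,-10,0,0,255, 0,-18,0,0,255, 0,-18,0,0,255, 0,-9,0,0,255, 0,-3,0,0,255, 0,0,0,0,255, 0,0,3,0,255,0,0,3,0,255,0,0,1.5,0,255,0,0,0,0,255]';python3 -c "
from h import *
go([.4814,-.2064,.0917])"
```

```text
clock: 11.2
eef_pos: [0.4737, -0.1491, 0.1634]
tcp_rot: [-0.069, 0.998, -0.0, 0.001]
contact_force: [0.3, -0.9, -1.0]
grip_width: 0.344
grasp_force: 59.5
clock: 12.2
eef_pos: [0.4811, -0.206, 0.1548]
tcp_rot: [-0.069, 0.998, 0.0, -0.0]
contact_force: [-0.3, -0.6, -0.8]
grip_width: 0.341
grasp_force: 59.4
t 12.2 tcp [ 0.4811 -0.206   0.1548] tilt [-0.001  0.    -1.   ] turn 0.0 shift mm now-frame [-0.3 -0.5 63.1] gauge-frame [-0.3 -0.4 63.1] F [-0.3 -0.6 -0.8] w 0.341 gf 59.4
```

```bash
python3 -m inch '[0,-0.3,2.5,0,255, 0,0,1,0,255, 0,0,0.7,0,255, 0,0,0,0,255]';python3 -m inch '[0,0,0.7,0,255, 0,0,0.7,0,255, 0,0,0,0,255]'
```

```text
clock: 12.6
eef_pos: [0.4813, -0.2067, 0.151]
tcp_rot: [-0.069, 0.998, 0.0, 0.0]
contact_force: [-0.7, 0.9, 2.1]
grip_width: 0.345
grasp_force: 59.5
clock: 12.9
eef_pos: [0.4814, -0.2068, 0.1498]
tcp_rot: [-0.069, 0.998, -0.0, 0.0]
contact_force: [-1.9, 0.5, 5.9]
grip_width: 0.35
grasp_force: 60.0
```

```bash
python3 -m inch '[0,0,-1.5,0,255, 1.2,0,0,0,255, 0,0,0.8,0,255, 0,0,0.7,0,255, 0,0,0,0,255]';python3 -m inch '[0,0,0.5,0,255, 0,0,0.5,0,255, 0,0,0,0,255]'
```

```text
clock: 13.4
eef_pos: [0.4805, -0.207, 0.1497]
tcp_rot: [-0.069, 0.998, -0.0, 0.0]
contact_force: [-0.1, 1.3, 5.9]
grip_width: 0.346
grasp_force: 59.9
clock: 13.7
eef_pos: [0.4806, -0.207, 0.149]
tcp_rot: [-0.069, 0.998, -0.0, 0.001]
contact_force: [0.8, 1.5, 8.3]
grip_width: 0.347
grasp_force: 60.2
```

```bash
python3 -m inch '[0,0,-2.5,0,255, -0.3,0.8,0,0,255, 0,0,0.8,0,255, 0,0,0.7,0,255, 0,0,0,0,255]';python3 -m inch '[0,0,0.5,0,255, 0,0,0.5,0,255, 0,0,0,0,255]'
python3 - <<'E'
from h import *
from station import ctrl
go([.4808,-.2062,.1497])
d=ctrl.snapshot("side");p=ctrl.observe()['eef_pos']
pickle.dump(d,open('side3.pkl','wb'));print('foot pred',proj(d,[p[0],p[1],p[2]-.0717]),'collar',proj(d,[p[0],p[1],p[2]-.0117]))
cv2.imwrite('pics/c4.png',cv2.resize(d['color'][110:230,300:390],(585,600)[::1] if 0 else (450,600),interpolation=cv2.INTER_CUBIC)[:,:,::-1])
E
```

```text
clock: 14.2
eef_pos: [0.4805, -0.2064, 0.1496]
tcp_rot: [-0.068, 0.998, -0.0, 0.0]
contact_force: [0.3, -0.5, 5.9]
grip_width: 0.345
grasp_force: 60.1
clock: 14.5
eef_pos: [0.4806, -0.2064, 0.1489]
tcp_rot: [-0.068, 0.998, -0.0, 0.0]
contact_force: [-0.7, 0.3, 9.4]
grip_width: 0.343
grasp_force: 60.4
t 14.5 tcp [ 0.4806 -0.2064  0.1489] tilt [ 0.001 -0.001 -1.   ] turn -0.001 shift mm now-frame [-0.2  0.2 -0.8] gauge-frame [-0.2  0.2 -0.8] F [-0.7  0.3  9.4] w 0.343 gf 60.4
foot pred [347.07792989 183.37589931] collar [351.4079965  165.58110774]
```

View pics/c4.png

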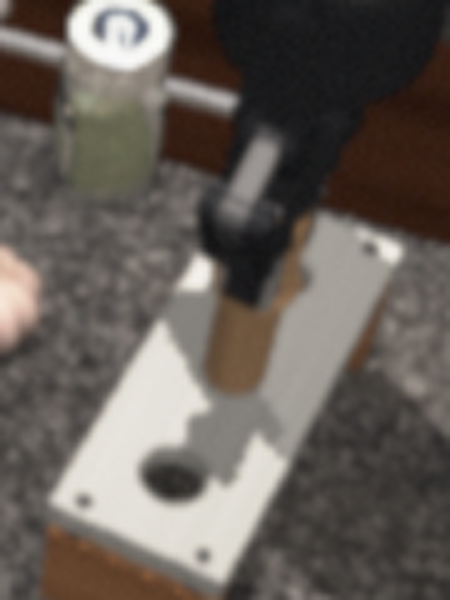

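The shank covers hole 2 completely and looks about 27 mm wide against hole 1's rim. The push met about 9 N, nearly central, at the mouth. Hole 2 refuses it, so this is the 26.4 mm peg, and it goes back to hole 1.

```bash
python3 -m inch '[0,0,-3,0,255, 0,0,-5,0,255, 0,0,-5,0,255, -0.6,8.5,0,0,255, 0,18,0,0,255, 0,18,0,0,255, 0,10,0,0,255, 0,3,0,0,255, 0,0,3,0,255, 0,0,4,0,255, 0,0,0,0,255]';python3 -c "
from h import *
go([.4735,-.1489,.0917])"
```

```text
clock: 15.65
eef_pos: [0.4727, -0.1497, 0.1538]
tcp_rot: [-0.068, 0.998, -0.0, -0.0]
contact_force: [-0.7, 0.2, -1.4]
grip_width: 0.347
grasp_force: 59.5
t 15.65 tcp [ 0.4727 -0.1497  0.1538] tilt [-0.001 -0.    -1.   ] turn -0.001 shift mm now-frame [-1.   0.7 62.1] gauge-frame [-0.9  0.7 62.1] F [-0.7  0.2 -1.4] w 0.347 gf 59.5
```

```bash
python3 -m inch '[-0.6,0.6,1.5,0,255, 0,0,1,0,255, 0,0,1,0,255, 0,0,1,0,255, 0,0,0,0,255]';python3 -m inch '[0,0,1,0,255, 0,0,1,0,255, 0,0,1,0,255, 0,0,0,0,255]'
```

```text
clock: 16.15
eef_pos: [0.4734, -0.1484, 0.1499]
tcp_rot: [-0.069, 0.998, -0.0, -0.0]
contact_force: [0.5, -0.4, -1.3]
grip_width: 0.346
grasp_force: 59.4
clock: 16.55
eef_pos: [0.4734, -0.1485, 0.1469]
tcp_rot: [-0.069, 0.998, -0.0, -0.0]
contact_force: [0.1, -0.9, -2.0]
grip_width: 0.348
grasp_force: 59.4
```

```bash
python3 -m inch '[0,0,3,0,255, 0,0,4,0,255, 0,0,4,0,255, 0,0,4,0,255, 0,0,0,0,255]';python3 -m inch '[0,0,5,0,255, 0,0,5,0,255, 0,0,5,0,255, 0,0,5,0,255, 0,0,0,0,255]'
```

```text
clock: 17.05
eef_pos: [0.4733, -0.1485, 0.1314]
tcp_rot: [-0.068, 0.998, 0.0, -0.0]
contact_force: [-0.3, -0.8, -1.7]
grip_width: 0.348
grasp_force: 59.5
clock: 17.55
eef_pos: [0.4733, -0.1485, 0.1113]
tcp_rot: [-0.068, 0.998, 0.0, -0.0]
contact_force: [0.0, -2.1, -1.0]
grip_width: 0.346
grasp_force: 59.5
```

```bash
python3 -m inch '[0,0,5,0,255, 0,0,4,0,255, 0,0,4,0,255, 0,0,2,0,255, 0,0,0,0,255]';python3 -m inch '[0,0,2,0,255, 0,0,1.5,0,255, 0,0,0.8,0,255, 0,0,0,0,255]'
```

```text
clock: 18.05
eef_pos: [0.4733, -0.1485, 0.0967]
tcp_rot: [-0.068, 0.998, -0.0, -0.0]
contact_force: [-1.1, -3.5, -0.1]
grip_width: 0.346
grasp_force: 59.7
clock: 18.45
eef_pos: [0.4734, -0.1485, 0.0926]
tcp_rot: [-0.068, 0.998, -0.0, -0.0]
contact_force: [-2.5, -3.5, 2.2]
grip_width: 0.344
grasp_force: 59.8
```

```bash
python3 -m inch '[0.4,-0.5,0.5,0,255, 0,0,0.7,0,255, 0,0,0.4,0,255, 0,0,0,0,255,0,0,0,0,255]'
```

```text
clock: 18.95
eef_pos: [0.4733, -0.1487, 0.0911]
tcp_rot: [-0.069, 0.998, 0.0, 0.0]
contact_force: [-0.7, -2.4, 1.9]
grip_width: 0.347
grasp_force: 59.8
```

```bash
python3 -m inch '[0,-0.4,0.5,0,255, 0,0,0.3,0,255, 0,0,0,0,255,0,0,0,0,255]'
```

```text
clock: 19.35
eef_pos: [0.4733, -0.1488, 0.0904]
tcp_rot: [-0.069, 0.998, 0.0, 0.0]
contact_force: [-1.2, 1.3, 5.4]
grip_width: 0.345
grasp_force: 60.1
```

```bash
python3 -m inch '[0,0,-0.7,0,255, 0,0,0,0,150, 0,0,0,0,100, 0,0,0,0,50, 0,0,0,0,0, 0,0,0,0,0, 0,0,0,0,0, 0,0,0,0,0]'; python3 -m inch '[0,0,-5,0,0, 0,0,-15,0,0, 0,0,-30,0,0, 0,0,-40,0,0, 0,0,-40,0,0, 0,0,-20,0,0, 0,45,0,0,0, 0,48,0,0,0, 0,48,0,0,0, 0,48,0,0,0, 0,20,0,0,0, 0,0,0,0,0]'
python3 - <<'E'
from h import *
from station import ctrl
o=[]
for n,(x0,y0,x1,y1) in(("side",(290,120,400,250)),("top",(270,180,380,310))):
    d=ctrl.snapshot(n)
    o.append(cv2.resize(d['color'][y0:y1,x0:x1],(400,473),interpolation=cv2.INTER_CUBIC))
    for nm,z in(('foot',.02),('collar',.08),('top',.132)): print(n,nm,proj(d,[.4735,-.1488,z]).round(1))
cv2.imwrite('pics/c5.png',np.hstack(o)[:,:,::-1])
E
```

```text
clock: 20.15
eef_pos: [0.4732, -0.1493, 0.091]
tcp_rot: [-0.069, 0.998, -0.0, -0.0]
contact_force: [-0.4, 0.0, 0.3]
grip_width: 1.0
grasp_force: 0.0
clock: 21.35
eef_pos: [0.4441, 0.0611, 0.2415]
tcp_rot: [-0.071, 0.997, 0.001, 0.0]
contact_force: [-0.1, 0.6, 0.4]
grip_width: 0.998
grasp_force: 0.0
side foot [331.8 218.3]
side collar [335.1 203.1]
side top [338.3 188.3]
top foot [303.3 253.2]
top collar [304.1 252.1]
top top [304.8 251.2]
```

View pics/c5.png

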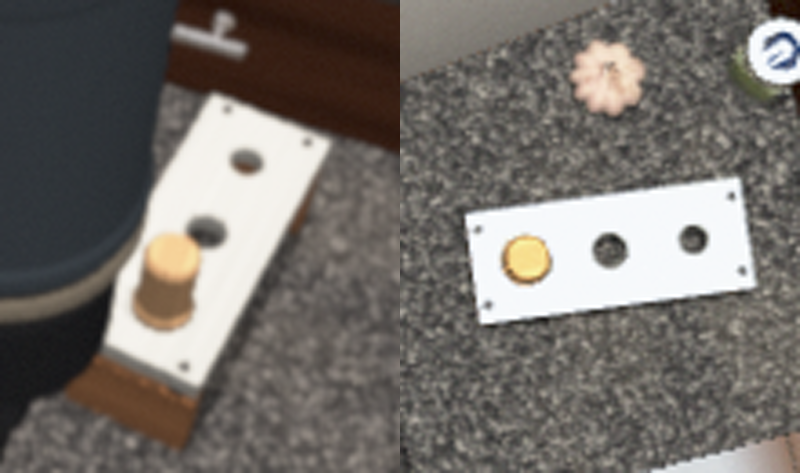

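The peg stands upright in hole 1 with its collar flat on the plate (side crop about (165,310)). The robot is clear of it and the other things are where they were.

```bash
python3 -c "
from station import ctrl
print(ctrl.observe()['contact_force'],ctrl.finish_job())"
```

```text
the job is handed in; nothing more can be done
[-0.05671065  1.27701388 -0.01684289] None
```

The front peg is the 26.4 mm one: it went fully home in the 28 mm hole, the 24 mm hole refused it under about 10 N at the mouth, and it now stands released, fully home, in the 28 mm hole; job handed in at about 21.5 s.

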